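Clamp the specimen carrier and run the microscope stage home

ROBOT

A 6-joint arm with a two-finger parallel gripper is mounted at the origin on the work surface. World frame = base frame: x ahead of the robot, y to its left, z up, the work surface at z = 0. Lengths are in m, angles in rad, forces in N, time in s.
With the tool pointing down it reaches from about 0.35 to 0.775 m from the base axis. Payload 5.5 kg.
Tool frame: the origin (TCP) lies between the finger pads; the fingertips stand 19 mm ahead of it and the grasp point (between the pads) is the TCP; z points along the fingers, y is the line along which they close (so a half turn about z gives the same grasp; the last joint's range is limited). The gripper opens to 85 mm and grips with 20 to 120 N. Pads are 22 mm wide; open, the fingers measure 114 mm over their backs; the gripper's body (76 mm by 85 mm) begins 54 mm behind the grasp point. The pads swing forward as they close: fully open they stand 13 mm farther back than shut.
Start: joints at [-1.467, 0.313, 0.046, 1.304, 0, 1.431], TCP at [0.139, -0.558, 0.25] pointing down, gripper open.
Joint ranges: [-2.76, 2.76], [-0.86, 1.69], [-1.03, 1.26], [-2.2, 2.34], [-1.47, 1.5], [-3.14, 3.14]. Speed limits (rad/s): [2.57, 2.57, 3.14, 3.14, 3.14, 3.14].

INTERFACE

Orientations are given as a unit quaternion [w, x, y, z].
In Python, from workcell import env gives the robot as it stands.
- The arm moves only by the shell command python3 -m pendant 'ROWS' [FORCE]. ROWS is JSON, a list of rows, each an object with "travel": the shift along the tool's x, y, z scaled (see below), a list of three; "rot": the turn, a rotation vector about the tool's x, y, z scaled (see below), a list of three; "fingers": the opening, from -1 (shut) to 1 (fully open). In form: [{"travel": [dx, dy, dz], "rot": [wx, wy, wz], "fingers": fingers}, ...]. A call has 1 to 10 rows; each row is the pose to reach, as a shift and turn from the pose commanded when the call began, along the tool's axes at that moment; what a row does not reach only later rows make up. The controller multiplies each number of a shift by 0.12 m and each number of a turn by 60 degrees. A row lasts 1/10 s, in which the tool goes at most 50 mm and 8.59 degrees, less where a joint would pass 70% of its speed; a pose out of reach is approached as far as the arm can. A call with a number of a shift or a turn outside -1 to 1 is refused whole. A call with a gripper value outside its range is refused whole. The fingers move at their own pace and stop on an object; FORCE is the grip in N (left out, the last holds). Time passes only in rows, so rows that repeat a pose let the fingers close. It gives the time, the measured TCP pose, the force, the opening and the grip force at its end, in the units of the state.
- env.get_state(): the state, without advancing time (a new reading comes with each control period).
- env.read_camera(name): name is "scene" or "top" or "wrist"; returns (picture, depth): 420x560x3 uint8, blue, green, red; 420x560 float32, m along the optical axis (not along the pixel's ray), 0 where there is no reading.
- env.camera_model(name): a dict with "fovy" (degrees; the focal length in pixels is half the picture's height over the tangent of half this angle, whatever the lens; pixels are square), "cx", "cy" (the principal point, pixels), "k1" (the pictures are not rectified: a ray, as slopes to the right and down, at radius r is drawn at 1 + k1 r^2 times it, then the intrinsics apply), "rvec" (rotation vector, rad) and "tvec" (3), from world to camera coordinates, as OpenCV has them; the wrist camera has in their place "T_tool_cam" (4x4, takes a point from camera to tool coordinates, whose origin is the TCP and whose axes are the flange's). Camera axes: x right, y down, z forward; pixel columns grow to the right and rows downward; lengths in m; the calibration is good to about 2 mm. A picture is of the moment at which its call begins: read the wrist's pose just before it. camera_model takes no time and is no camera call.
- env.hand_in(): hands the job in; it is judged then, once.
Trained networks look in the newest picture that a camera, given by its name, has taken for a name from the list of things; names that differ only in an ending like _2 or _b are one class to them, and where a whole thing is asked for, a point or a joint stands for the part that bears it (a point fixed in the world has none). Each returns a list of dicts, best first, with "conf" (0 to 1); they miss things now and then, are a little off and sometimes report something else, mostly with a low value. They report only what shows in the picture. A call takes as long as a camera call. They do not tell look-alikes from the thing itself.
- env.outline_of(camera, target): "mask" (420x560 bool, what is visible of it) and "xy" ([column, row] in pixels, amid what is visible of it).
The state is a dict: "clock": time; "joint_pos": joint angles; "qvel": joint speeds; "tau": joint torques, N m; "tcp_pos": TCP position; "orientation": TCP orientation; "wrist_force": force on the tool from outside, world axes, zero at the start; "ft_torque": the same for the moment, N m; "finger_gap": finger opening in m; "grip_force": force on a finger pad.
Only numpy, scipy, OpenCV 4.12 (cv2) and the standard library are available. Lean on these libraries where they do the work, as an engineer would, in place of code of your own. Each camera call takes 0.05 s, during which the arm holds its last target. There are 200 camera calls.

TASK

The microscope's stage is out in its loading position with the specimen carrier lying loose and skewed on it. Slide the carrier square into the corner of the holder, flat against both the back bar and the end stop, and swing the clamp arm shut against it; only then push the stage fully home under the objectives. Do not bump the objectives or disturb the other things on the bench.

Things in the scene. Friction and masses are not known exactly. Their poses are not given: they have to be found in the camera images.
- microscope: White microscope fixed on the bench; its +x points from the open (loading) side to the limb, z up; origin on the bench under the objectives. Foot 280 x 190 x 45 mm (x -120 to 160). Limb column x 95 to 155, y +-40, to z 295; limb arm x -30 to 155, y +-35, z 245 to 295; black head and eyepieces above, leaning to +x, to z 410. Stage rail x -100 to 100, 50 mm wide, z 74 to 88.
- turret: Revolving nosepiece with three chromed objectives under the limb arm; same frame as the microscope. Disc of 82 mm diameter, z 218 to 242, centred on the microscope's origin axis; the objectives stay within 50 mm of that axis and reach down to z 147. Delicate: must not be bumped.
- stage (a joint): Sliding stage, m: 0 = out in the loading position, 0.120 = fully home (hard stop). Moves along the microscope's +x, takes about 4 N, stays where left. Black plate 160 (x) x 190 (y) x 20 mm, upper face 110 mm above the bench; at joint 0 its middle is at x -140, y 0 in the microscope's frame.
- seat (a point): Point on the stage's upper face where the carrier's origin belongs; rides with the stage, axes as the microscope's. From here the stage spans x -80 to 80, y -100 to 90. The steel back bar (12 mm high and thick) has its face at x +25, from y -55 to 50; the steel end stop (12 mm high and thick) has its face at y +40, from x -25 to 37.
- push_plate (a point): Middle of the top edge of the outer (-x) face of the upright steel push plate at the stage's open side, to be pushed along +x. 60 mm wide (y), 40 mm high, 6 mm thick; top edge 20 mm above the stage's face, lower edge 20 mm below it; stands 30 mm out from the stage's edge. Rides with the stage, 110 mm in -x and 40 mm in +y from seat.
- carrier: Loose flat aluminium specimen carrier, 50 (its x) x 80 (its y) x 10 mm, with a glass slide let into its top. Origin at the centre of its underside. About 90 g. Properly loaded, its x and y axes are parallel to those of seat, long side along y.
- clamp (a joint): Flat steel clamp arm on an upright pivot on the stage, rad: 0 = arm points along the stage's -x; grows as it swings to +y, onto the carrier; negative = open. It meets the corner of a seated carrier at about 0.39. Stiff (0.05 N m), stays where left, travel -1.0 to 0.55. Arm 117 mm long from the pivot, 10 mm wide, 1.5 to 10 mm above the stage.
- clamp_pivot (a point): On the clamp's pivot axis, level with the stage's upper face; 35 mm in +x and 70 mm in -y from seat. The hub is 26 mm in diameter and 19 mm high.
- clamp_post (a point): Centre of the top of the upright steel post (10 mm diameter) near the clamp arm's free end, 110 mm from the pivot axis; its top is 32 mm above the stage's upper face, its foot 10 mm above.
- slide_box: Bystander: closed slide box 102 x 87 x 34 mm lying on the bench. Origin at the centre of its underside.
- oil_bottle: Bystander: small amber bottle, 36 mm diameter, 70 mm high, standing on the bench. Origin at the centre of its underside.
- spare_objective: Bystander: spare steel objective, 29 mm diameter, 50 mm high, standing on the bench. Origin at the centre of its underside.
There are look-alikes about, which are no part of the job. Leave any black or brown look-alike of the carrier alone.

How it is judged:
On the way, in this order (a step that is already met when the one before it is completed fails the run):
1. the carrier is square in the corner of the holder and the clamp arm is shut against it, the stage not yet home (x of carrier in the frame of seat between -0.0025 and 0.0025 m and y of carrier in the frame of seat between -0.0025 and 0.0025 m and z of carrier in the frame of seat below 0.003 m and angle between the y axis of carrier and the y axis of seat, either way round below 0.05 rad and value of joint clamp above 0.35 rad and value of joint stage below 0.1 m), for 0.2 s.
2. the stage is fully home (value of joint stage above 0.116 m), for 0.2 s.
At the end, for the whole second after the job is handed in: The carrier lies flat in the corner of the holder, within 2.5 mm of its seat along both stage axes and within 0.05 rad of square; the clamp arm is shut against it (joint above 0.35 rad); the stage is home within 4 mm (joint above 0.116 m); everything is at rest (x of carrier in the frame of seat between -0.0025 and 0.0025 m and y of carrier in the frame of seat between -0.0025 and 0.0025 m and z of carrier in the frame of seat below 0.003 m and angle between the y axis of carrier and the y axis of seat, either way round below 0.05 rad and value of joint clamp above 0.35 rad and value of joint stage above 0.116 m and linear speed of carrier below 0.01 m/s); the robot touches nothing.
It fails at once if the objectives or their nosepiece are bumped (over 4 N) (contact force between turret and anything else above 4 N).
It fails at once if the slide box is moved by more than 20 mm (distance of slide_box from where it was at the start of the episode above 0.02 m).
It fails at once if the oil bottle is moved by more than 20 mm (distance of oil_bottle from where it was at the start of the episode above 0.02 m).
It fails at once if the spare objective is moved by more than 20 mm (distance of spare_objective from where it was at the start of the episode above 0.02 m).
It also fails if it takes over 67 s, if anything falls off the work surface, if the arm or the gripper's body presses on something with over 40 N, if the wrist force passes 120 N, or if a joint passes its speed limit or range.

## Working session

There is one attempt and no reset: what is moved stays moved. The work goes in short steps, Python scripts to look and compute and a shell command to move; the robot and the scene stay as the last step left them, time stands still between calls to the robot, and variables do not carry over. Pictures are saved under pics/ and viewed, at most 13 in all, crops included, and the job is handed in when it is done.

```bash
ls; mkdir -p pics; cat > h.py <<'E'
import numpy as np, cv2
from workcell import env
from scipy.spatial.transform import Rotation as R
def cam(name):
    m=env.camera_model(name); f=210/np.tan(np.radians(m["fovy"])/2)
    if "rvec" in m:
        Rw=cv2.Rodrigues(np.array(m["rvec"],float))[0]; t=np.array(m["tvec"],float)
        T=np.eye(4); T[:3,:3]=Rw.T; T[:3,3]=-Rw.T@t
    else:
        s=env.get_state(); q=s["orientation"]; T0=np.eye(4)
        T0[:3,:3]=R.from_quat([q[1],q[2],q[3],q[0]]).as_matrix(); T0[:3,3]=s["tcp_pos"]
        T=T0@np.array(m["T_tool_cam"])
    return f,m["cx"],m["cy"],m["k1"],T
def slopes(c,uv):
    f,cx,cy,k1,T=c; d=(np.atleast_2d(uv).astype(float)-[cx,cy])/f; u=d.copy()
    for _ in range(20): u=d/(1+k1*(u**2).sum(1,keepdims=True))
    return u
def pts(c,uv,z):   # depth -> world
    u=slopes(c,uv); p=np.c_[u,np.ones(len(u))]*np.asarray(z).reshape(-1,1)
    return p@c[4][:3,:3].T+c[4][:3,3]
def plane(c,uv,h): # ray with world z=h
    u=slopes(c,uv); d=np.c_[u,np.ones(len(u))]@c[4][:3,:3].T; o=c[4][:3,3]
    return o+d*((h-o[2])/d[:,2])[:,None]
def proj(c,P):
    f,cx,cy,k1,T=c; p=(np.atleast_2d(P)-T[:3,3])@T[:3,:3]; u=p[:,:2]/p[:,2:]
    return u*(1+k1*(u**2).sum(1,keepdims=True))*f+[cx,cy]
def maskpts(c,mask,dep):
    v,u=np.nonzero(mask&(dep>0)); return pts(c,np.c_[u,v],dep[v,u])
E
python3 - <<'E'
from h import *
for n in ["top","scene"]:
    c=cam(n); im,d=env.read_camera(n); cv2.imwrite(f"pics/{n}0.png",im); np.savez(f"{n}0.npz",im=im,d=d)
    print(n,c[4][:3,3].round(3),c[0])
    for t in ["microscope","stage","carrier","clamp","clamp_post","push_plate","slide_box","oil_bottle","spare_objective"]:
        for o in env.outline_of(n,t)[:3]:
            P=maskpts(c,o["mask"],d)
            print(t,round(o["conf"],2),np.round(o["xy"]),o["mask"].sum(), np.median(P,0).round(3) if len(P) else None, P[:,2].max().round(3) if len(P) else None)
E
```

```text
pics
top [0.426 0.024 1.078] 423.1641498523814
microscope 0.63 [354. 190.] 16037 [ 0.617 -0.123  0.113] 0.405
stage 0.78 [287. 190.] 5169 [0.653 0.016 0.111] 0.146
stage 0.65 [276. 200.] 698 [0.625 0.041 0.121] 0.126
carrier 0.94 [216. 166.] 535 [0.737 0.203 0.011] 0.017
carrier 0.93 [274. 138.] 566 [0.818 0.054 0.01 ] 0.016
carrier 0.71 [245. 271.] 572 [0.473 0.115 0.011] 0.016
clamp 0.65 [286. 230.] 335 [0.554 0.017 0.121] 0.146
clamp_post 0.66 [284. 231.] 396 [0.554 0.019 0.121] 0.146
push_plate 0.94 [285. 192.] 5136 [0.653 0.016 0.111] 0.146
slide_box 0.9 [145. 210.] 1388 [0.624 0.385 0.034] 0.04
oil_bottle 0.56 [156. 262.] 228 [0.487 0.33  0.046] 0.073
spare_objective 0.7 [276. 200.] 720 [0.625 0.041 0.121] 0.126
spare_objective 0.59 [393. 306.] 149 [ 0.382 -0.245  0.036] 0.053
scene [1.21  0.484 0.809] 406.6955089858258
microscope 0.71 [392. 304.] 1829 [0.639 0.393 0.032] 0.037
microscope 0.63 [208. 192.] 13637 [ 0.669 -0.129  0.111] 0.403
stage 0.87 [260. 221.] 3929 [0.673 0.036 0.109] 0.142
carrier 0.88 [271. 211.] 531 [0.631 0.045 0.119] 0.123
carrier 0.7 [227. 290.] 676 [0.824 0.06  0.008] 0.013
carrier 0.64 [325. 221.] 420 [0.48  0.12  0.009] 0.014
clamp 0.49 [280. 189.] 273 [0.553 0.015 0.118] 0.136
clamp_post 0.68 [398. 254.] 298 [0.5   0.341 0.038] 0.071
clamp_post 0.43 [287. 188.] 270 [0.545 0.029 0.118] 0.142
push_plate 0.57 [261. 220.] 3803 [0.674 0.037 0.109] 0.137
slide_box 0.74 [391. 305.] 1798 [0.639 0.393 0.032] 0.037
slide_box 0.67 [284. 190.] 287 [0.548 0.028 0.119] 0.142
oil_bottle 0.86 [395. 254.] 298 [0.5   0.341 0.038] 0.071
spare_objective 0.49 [243. 148.] 108 [ 0.388 -0.244  0.026] 0.05
```

```bash
python3 - <<'E'
import cv2
im=cv2.imread("pics/top0.png")
cv2.imwrite("pics/top0c.png",cv2.resize(im[100:310,120:400],None,fx=2.8,fy=2.8,interpolation=cv2.INTER_CUBIC))
E
```

```text
(no output)
```

View pics/top0c.png

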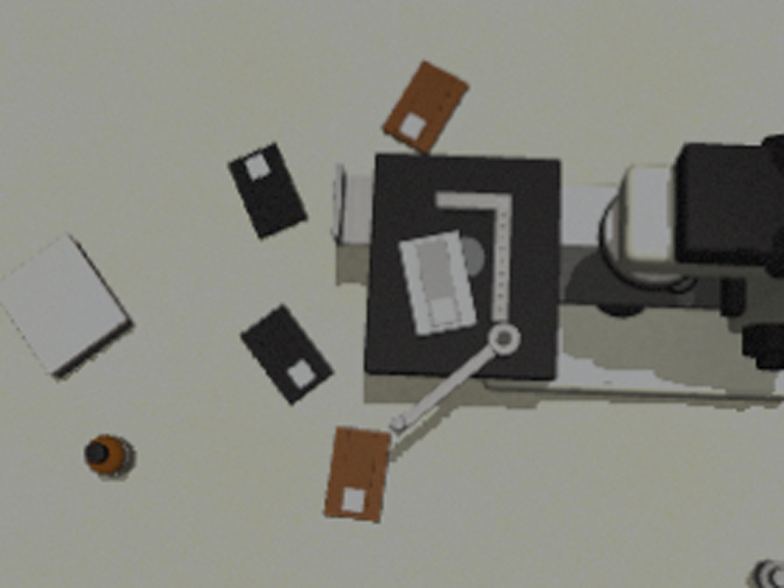

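View pics/scene0.png

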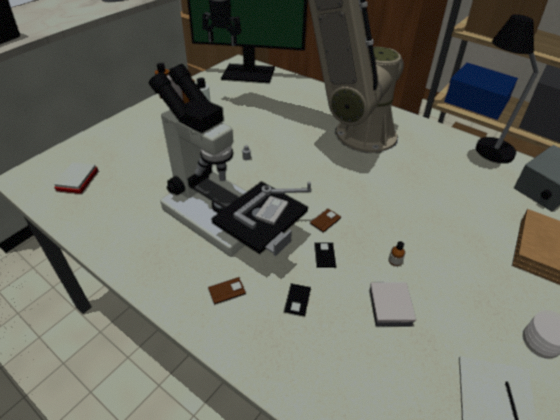

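The carrier's look-alikes in the top image are browns at (272,138) and (247,268), and blacks at (216,168) and (222,226). The aluminium one with the glass slide lies skewed on the stage at (276,201), and that is my choice. In the second crop, bar, stop, clamp hub (300,221) and post (263,251) show the holder's layout. Microscope +x is roughly world -y and its +y is roughly world +x.

```bash
python3 - <<'E'
from h import *
c=cam("top"); z=np.load("top0.npz"); im,d=z["im"],z["d"]
v,u=np.mgrid[0:420,0:560]; P=pts(c,np.c_[u.ravel(),v.ravel()],d.ravel()).reshape(420,560,3)
g=im.max(2)
box=(u>245)&(u<325)&(v>150)&(v<240)
dark=box&(g<75)&(abs(P[...,2]-.11)<.012)
m=cv2.morphologyEx(dark.astype(np.uint8),cv2.MORPH_CLOSE,np.ones((25,25)))
n,l,s,_=cv2.connectedComponentsWithStats(dark.astype(np.uint8)); k=1+s[1:,4].argmax()
cnt=np.argwhere(l==k)[:,::-1]
print("z",np.median(P[l==k][:,2]))
W=plane(c,cnt,.11)[:,:2]
r=cv2.minAreaRect((W*1000).astype(np.float32)); print("stage rect",r); B=cv2.boxPoints(r); print(B)
car=(im.min(2)>85)&(u>258)&(u<292)&(v>180)&(v<222)
n,l,s,_=cv2.connectedComponentsWithStats(car.astype(np.uint8)); k=1+s[1:,4].argmax()
W=plane(c,np.argwhere(l==k)[:,::-1],.12)[:,:2]; print("carrier",cv2.minAreaRect((W*1000).astype(np.float32)),s[k])
# bar points
for nm,uv,h in [("hub",(300,220.5),.129),("post",(262.5,251.3),.142),("stopouter",(276.5,171),.122),("barcorner",(302.5,170),.122),("barend",(301,214),.122)]:
    print(nm,(plane(c,[uv],h)[0,:2]*1000).round(1))
print(env.get_state())
E
```

```text
z 0.11030048076863819
stage rect ((642.6986083984375, 19.681488037109375), (158.71636962890625, 189.30177307128906), 87.57997131347656)
[[544.78125  -55.60929 ]
 [733.9142   -63.602543]
 [740.61597   94.97227 ]
 [551.48303  102.965515]]
carrier ((626.8491821289062, 34.43925857543945), (81.03813171386719, 65.59660339355469), 11.226609230041504) [262 182  30  38 829]
hub [577.1 -13. ]
post [506.4  71.2]
stopouter [695.6  40.2]
barcorner [697.7 -20.6]
barend [593.3 -15.8]
{'clock': 1.0, 'joint_pos': array([-1.46659414e+00,  3.13143547e-01,  4.60848399e-02,  1.30360375e+00,
       -6.47172841e-06,  1.43122885e+00]), 'qvel': array([ 0.00023866,  0.0001382 , -0.00109082, -0.00112404, -0.00033135,
        0.00171152]), 'tau': array([ 7.10103759e-04, -4.80473864e+01,  2.98817164e+01,  1.43420762e-04,
       -9.54154439e-05,  2.55726371e-05]), 'tcp_pos': array([ 0.13879353, -0.55802751,  0.25034912]), 'orientation': array([ 6.68653185e-05,  9.92581233e-01,  1.21583271e-01, -4.41884917e-06]), 'wrist_force': array([-0.14000173, -0.48604463,  0.28279301]), 'ft_torque': array([-0.02306426,  0.03198722, -0.01272533]), 'grip_force': 0.0, 'finger_gap': 0.08492798249963669}
```

```bash
cat >> h.py <<'E'
C0=np.array([.6427,.0197]); MY=np.array([.9991,-.0422]); MX=np.array([-.0422,-.9991])
SEAT=C0+.005*MY
def seat(p): p=np.atleast_2d(p)[:,:2]-SEAT; return np.c_[p@MX,p@MY]
E
python3 - <<'E'
from h import *
c=cam("top"); q=np.array([(400,242),(458,232),(477,323),(418,335)])/2.8+[120,100]
S=seat(plane(c,q,.12))*1000; print(S.round(1),S.mean(0), cv2.minAreaRect(S.astype(np.float32)))
E
P="python3 -m pendant"
$P '[{"travel":[0.667,-0.95,0],"rot":[0,0,-1],"fingers":-1},{"travel":[0.667,-0.95,0],"rot":[0,0,-1],"fingers":-1},{"travel":[0.667,-0.95,0],"rot":[0,0,-1],"fingers":-1},{"travel":[0.667,-0.95,0],"rot":[0,0,-1],"fingers":-1},{"travel":[0.667,-0.95,0],"rot":[0,0,-1],"fingers":-1},{"travel":[0.667,-0.95,0],"rot":[0,0,-1],"fingers":-1},{"travel":[0.667,-0.95,0],"rot":[0,0,-1],"fingers":-1},{"travel":[0.667,-0.95,0],"rot":[0,0,-1],"fingers":-1}]' 40
$P '[{"travel":[1,0.6,0],"rot":[0,0,-0.227],"fingers":-1},{"travel":[1,0.6,0],"rot":[0,0,-0.227],"fingers":-1},{"travel":[1,0.6,0],"rot":[0,0,-0.227],"fingers":-1},{"travel":[1,0.6,0],"rot":[0,0,-0.227],"fingers":-1}]'
```

```text
[[-53.    9.3]
 [ -5.1  19.6]
 [ 13.3 -56.6]
 [-34.7 -68.3]] [-19.88833752 -24.00704073] ((-19.820106506347656, -23.84344482421875), (49.354026794433594, 79.7957534790039), 13.275154113769531)
clock: 1.8
tcp_pos: [0.189, -0.428, 0.2505]
orientation: [0.0, 0.799, 0.602, -0.0]
wrist_force: [-0.2, -0.5, 0.1]
finger_gap: 0.0001
grip_force: 0.0
clock: 2.2
tcp_pos: [0.2936, -0.3295, 0.2505]
orientation: [-0.0, 0.721, 0.693, 0.001]
wrist_force: [-0.4, -0.5, -0.5]
finger_gap: -0.0001
grip_force: 0.0
```

```bash

P="python3 -m pendant"
$P '[{"travel":[1,0.3,0],"rot":[0,0,0],"fingers":-1},{"travel":[1,0.3,0],"rot":[0,0,0],"fingers":-1},{"travel":[1,0.3,0],"rot":[0,0,0],"fingers":-1}]' >/dev/null
$P '[{"travel":[1,0.4,0],"rot":[0,0,0],"fingers":-1},{"travel":[1,0.4,0],"rot":[0,0,0],"fingers":-1},{"travel":[1,0.4,0],"rot":[0,0,0],"fingers":-1}]' >/dev/null
$P '[{"travel":[1,0.7,0],"rot":[0,0,0],"fingers":-1},{"travel":[1,0.7,0],"rot":[0,0,0],"fingers":-1},{"travel":[1,0.7,0],"rot":[0,0,0],"fingers":-1}]' >/dev/null
$P '[{"travel":[0.655,1,0],"rot":[0,0,0],"fingers":-1},{"travel":[0.655,1,0],"rot":[0,0,0],"fingers":-1},{"travel":[0.655,1,0],"rot":[0,0,0],"fingers":-1},{"travel":[0.655,1,0],"rot":[0,0,0],"fingers":-1}]' >/dev/null
$P '[{"travel":[0,0.4,0],"rot":[0,0,0],"fingers":-1},{"travel":[0,0.4,0.5],"rot":[0,0,0],"fingers":-1},{"travel":[0,0.4,0.5],"rot":[0,0,0],"fingers":-1},{"travel":[0,0.4,0.5],"rot":[0,0,0],"fingers":-1}]'
python3 - <<'E'
from h import *
s=env.get_state(); q=s["orientation"]; print(seat(s["tcp_pos"])*1000, R.from_quat([q[1],q[2],q[3],q[0]]).as_matrix().round(3), s["joint_pos"].round(2))
c=cam("wrist"); im,d=env.read_camera("wrist"); cv2.imwrite("pics/w1.png",im); np.savez("w1.npz",im=im,d=d)
im2,d2=env.read_camera("scene"); c2=cam("scene")
np.savez("s1.npz",im=im2,d=d2)
cv2.imwrite("pics/both1.png",np.hstack([cv2.resize(im,(400,300)),cv2.resize(im2[120:300,180:420],(400,300))]))
E
```

```text
clock: 3.9
tcp_pos: [0.6429, 0.0905, 0.1875]
orientation: [-0.002, 0.723, 0.691, -0.003]
wrist_force: [-0.2, -0.0, 0.0]
finger_gap: 0.0006
grip_force: 0.0
[[-70.70025465  -7.77455312]] [[ 0.045  0.999 -0.007]
 [ 0.999 -0.045 -0.   ]
 [-0.001 -0.007 -1.   ]] [ 0.02  0.49  0.15  1.24 -0.    1.63]
```

View pics/both1.png

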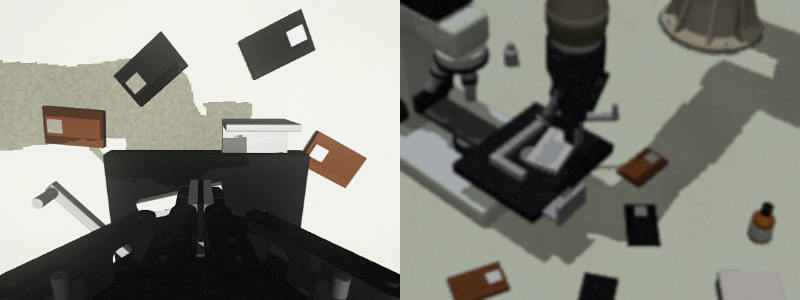

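The wrist picture shows the closed fingers above the stage's -x side, with the push plate beyond at (255,135). The scene crop shows the carrier (550,150) just beside the fingers, nothing touched.

```bash

python3 - <<'E'
from h import *
s=env.get_state(); print(s["tcp_pos"],seat(s["tcp_pos"])*1000)
print(np.array(env.camera_model("wrist")["T_tool_cam"]).round(3))
# fingertip height and extents in scene depth
c=cam("scene"); d=np.load("s1.npz")["d"]; v,u=np.mgrid[0:420,0:560]
P=pts(c,np.c_[u.ravel(),v.ravel()],d.ravel()); S=np.c_[seat(P)*1000,P[:,2]*1000]
t=s["tcp_pos"]; k=(np.hypot(*(P[:,:2]-t[:2]).T)<.03)&(P[:,2]>.13)&(P[:,2]<.20)
Q=S[k]; 
for lo in range(140,200,8):
    q=Q[(Q[:,2]>=lo)&(Q[:,2]<lo+8)]; 
    if len(q): print(lo,len(q),q[:,:2].min(0).round(1),q[:,:2].max(0).round(1))
E
python3 -m pendant '[{"travel":[0,0,0],"rot":[0,0,0],"fingers":-1}]'
```

```text
[0.64474978 0.09086335 0.19149001] [[-71.18580136  -5.9550692 ]]
[[-0.001 -0.965 -0.261  0.066]
 [ 1.    -0.001  0.001 -0.001]
 [-0.001 -0.261  0.965 -0.123]
 [ 0.     0.     0.     1.   ]]
164 2 [-74.6   0. ] [-68.7   0.1]
172 14 [-82.   -8.7] [-65.6   7.4]
180 32 [-81.8 -19.7] [-64.3   8.4]
188 31 [-81.4 -13.1] [-64.6   8.6]
196 10 [-81.7  -7.9] [-71.3   8.2]
clock: 4.1
tcp_pos: [0.6457, 0.0912, 0.1929]
orientation: [0.001, 0.722, 0.692, 0.001]
wrist_force: [0.2, 0.0, 0.6]
finger_gap: 0.0002
grip_force: 0.0
```

```bash

P="python3 -m pendant"
$P '[{"travel":[0,0.02,0.24],"rot":[0,0,0],"fingers":-1},{"travel":[0,0.02,0.4],"rot":[0,0,0],"fingers":-1},{"travel":[0,0.02,0.48],"rot":[0,0,0],"fingers":-1},{"travel":[0,0.02,0.48],"rot":[0,0,0],"fingers":-1},{"travel":[0,0.02,0.48],"rot":[0,0,0],"fingers":-1}]'
$P '[{"travel":[-0.04,0,0],"rot":[0,0,0],"fingers":-1},{"travel":[-0.07,0,0],"rot":[0,0,0],"fingers":-1},{"travel":[-0.1,0,0],"rot":[0,0,0],"fingers":-1},{"travel":[-0.13,0,0],"rot":[0,0,0],"fingers":-1},{"travel":[-0.16,0,0],"rot":[0,0,0],"fingers":-1},{"travel":[-0.19,0,0],"rot":[0,0,0],"fingers":-1},{"travel":[-0.19,0,0],"rot":[0,0,0],"fingers":-1},{"travel":[-0.19,0,0],"rot":[0,0,0],"fingers":-1}]'
cat > look.py <<'E'
from h import *
import sys
s=env.get_state(); print("tcp",(seat(s["tcp_pos"])*1000).round(1),s["tcp_pos"][2].round(4),s["wrist_force"].round(1))
P=[]
for n in ["top","scene"]:
    c=cam(n); im,d=env.read_camera(n)
    v,u=np.mgrid[0:420,0:560]; P=pts(c,np.c_[u.ravel(),v.ravel()],d.ravel())
    # rectified seat-frame view at z=.12, 3 px/mm
    X,Y=np.meshgrid(np.arange(-130,70,.5),np.arange(70,-150,-.5))
    W=np.c_[SEAT+(X.ravel()[:,None]*MX+Y.ravel()[:,None]*MY)/1000,np.full(X.size,.12)]
    uv=proj(c,W).astype(np.float32).reshape(*X.shape,2)
    o=cv2.remap(im,uv[...,0],uv[...,1],cv2.INTER_CUBIC)
    for x in range(-125,70,25): cv2.putText(o,"|%d"%x,(int((x+130)*2),438),0,.35,(0,255,255),1)
    for y in range(-125,70,25): cv2.putText(o,"-%d"%y,(0,int((70-y)*2)),0,.35,(0,255,255),1)
    cv2.rectangle(o,(int(105*2),int(30*2)),(int(155*2),int(110*2)),(0,0,255),1)
    cv2.imwrite(f"pics/tmp_{n}.png",o)
a=cv2.imread("pics/tmp_top.png"); b=cv2.imread("pics/tmp_scene.png"); cv2.imwrite("pics/%s.png"%sys.argv[1],np.hstack([a,b]))
E
python3 look.py l1
```

```text
clock: 4.6
tcp_pos: [0.6484, 0.0914, 0.1343]
orientation: [0.001, 0.722, 0.692, 0.001]
wrist_force: [-0.2, 0.2, 0.7]
finger_gap: -0.0002
grip_force: 0.0
clock: 5.4
tcp_pos: [0.6467, 0.0683, 0.1325]
orientation: [-0.0, 0.722, 0.692, -0.0]
wrist_force: [0.9, -0.6, 0.4]
finger_gap: -0.0002
grip_force: 0.0
tcp [[-48.7  -3.1]] 0.1325 [ 0.9 -0.6  0.4]
```

View pics/l1.png

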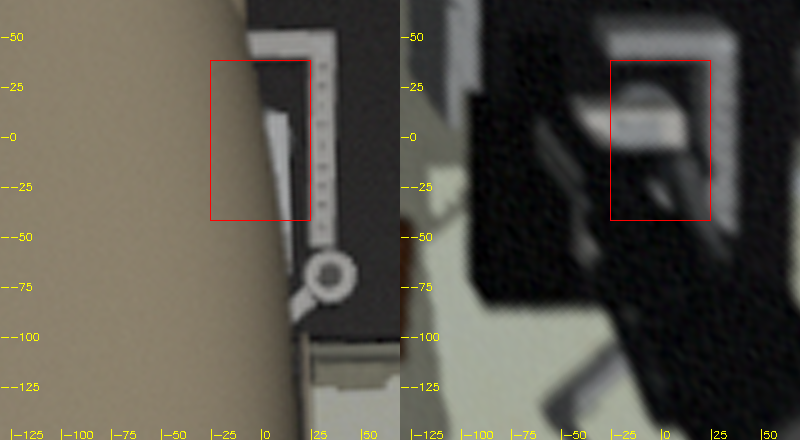

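Right edge of the carrier in the rectified top view is now upright: x≈13.5, y from 13 down to -68. It is square, centre about (-12,-27). Next I push +y from its -y end.

```bash

P="python3 -m pendant"
$P '[{"travel":[0.06,0,0],"rot":[0,0,0],"fingers":-1},{"travel":[0.06,0,-0.38],"rot":[0,0,0],"fingers":-1},{"travel":[-0.1,-0.36,-0.38],"rot":[0,0,0],"fingers":-1},{"travel":[-0.289,-0.708,-0.38],"rot":[0,0,0],"fingers":-1},{"travel":[-0.289,-0.708,-0.38],"rot":[0,0,0],"fingers":-1},{"travel":[-0.289,-0.708,-0.38],"rot":[0,0,0],"fingers":-1},{"travel":[-0.289,-0.708,-0.2],"rot":[0,0,0],"fingers":-1},{"travel":[-0.289,-0.708,0],"rot":[0,0,0],"fingers":-1},{"travel":[-0.289,-0.708,0],"rot":[0,0,0],"fingers":-1},{"travel":[-0.289,-0.708,0],"rot":[0,0,0],"fingers":-1}]'
python3 look.py l2
```

```text
clock: 6.5
tcp_pos: [0.5615, 0.0379, 0.1329]
orientation: [0.0, 0.722, 0.692, -0.0]
wrist_force: [-0.2, 0.1, 0.3]
finger_gap: 0.0
grip_force: 0.0
tcp [[-14.8 -86.9]] 0.1329 [-0.2  0.1  0.3]
```

View pics/l2.png

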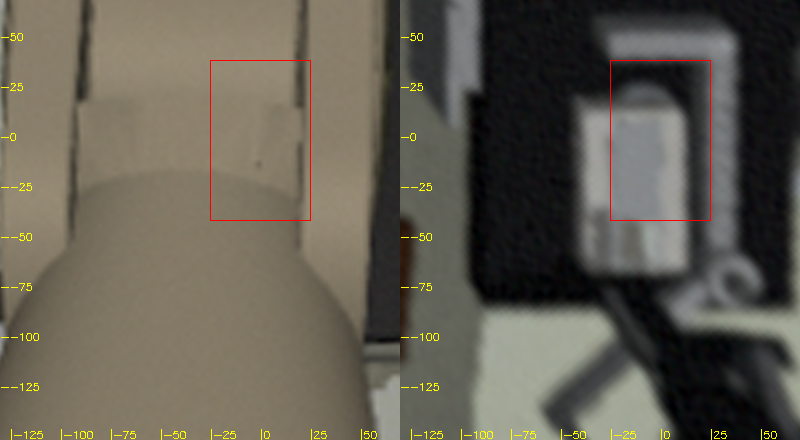

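The scene view shows the carrier square, x -40..13, y 18..-68. The fingers are just beyond its -y end at about (-20,-75).

```bash

P="python3 -m pendant"
$P '[{"travel":[0,0.04,0],"rot":[0,0,0],"fingers":-1},{"travel":[0,0.08,0],"rot":[0,0,0],"fingers":-1},{"travel":[0,0.12,0],"rot":[0,0,0],"fingers":-1},{"travel":[0,0.16,0],"rot":[0,0,0],"fingers":-1},{"travel":[0,0.2,0],"rot":[0,0,0],"fingers":-1},{"travel":[0,0.24,0],"rot":[0,0,0],"fingers":-1},{"travel":[0,0.24,0],"rot":[0,0,0],"fingers":-1}]' | egrep "tcp|wrist"
for i in 1; do $P '[{"travel":[0,0.02,0],"rot":[0,0,0],"fingers":-1},{"travel":[0,0.02,0],"rot":[0,0,0],"fingers":-1},{"travel":[0,0.02,0],"rot":[0,0,0],"fingers":-1}]' | egrep "tcp|wrist"
$P '[{"travel":[0,0.02,0],"rot":[0,0,0],"fingers":-1},{"travel":[0,0.02,0],"rot":[0,0,0],"fingers":-1},{"travel":[0,0.02,0],"rot":[0,0,0],"fingers":-1}]' | egrep "tcp|wrist"; done
python3 look.py l3
```

```text
tcp_pos: [0.5902, 0.0361, 0.1326]
wrist_force: [0.0, -1.1, -0.1]
tcp_pos: [0.5918, 0.0361, 0.1327]
wrist_force: [0.2, 0.3, 0.2]
tcp_pos: [0.5943, 0.036, 0.1327]
wrist_force: [-0.4, 0.1, 0.3]
tcp [[-14.3 -54.1]] 0.1327 [-0.4  0.1  0.3]
```

View pics/l3.png

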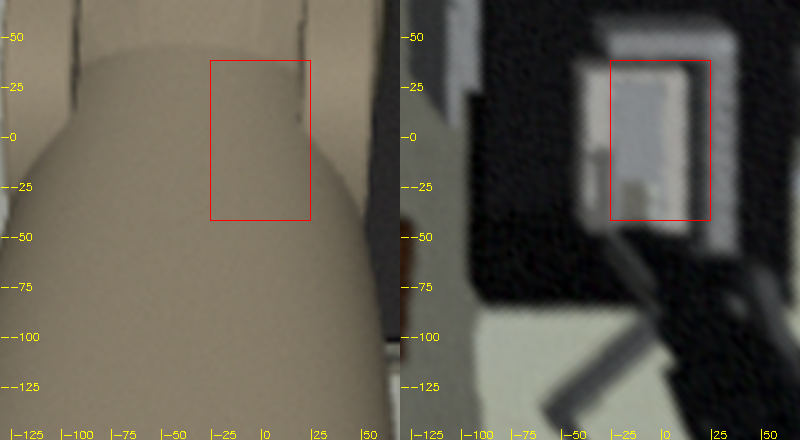

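Carrier still square (x -39..13, y 35..-46), about 5 mm short of the stop. Now push +x into the back bar from the middle of its long side.

```bash

P="python3 -m pendant"
$P '[{"travel":[0,-0.06,0],"rot":[0,0,0],"fingers":-1},{"travel":[0,-0.06,-0.3],"rot":[0,0,0],"fingers":-1},{"travel":[0.2,0.2,-0.3],"rot":[0,0,0],"fingers":-1},{"travel":[0.44,0.383,-0.3],"rot":[0,0,0],"fingers":-1},{"travel":[0.44,0.383,-0.3],"rot":[0,0,0],"fingers":-1},{"travel":[0.44,0.383,-0.15],"rot":[0,0,0],"fingers":-1},{"travel":[0.44,0.383,0],"rot":[0,0,0],"fingers":-1},{"travel":[0.44,0.383,0],"rot":[0,0,0],"fingers":-1},{"travel":[0.44,0.383,0],"rot":[0,0,0],"fingers":-1}]' | egrep "tcp|wrist"
$P '[{"travel":[-0.06,0,0],"rot":[0,0,0],"fingers":-1},{"travel":[-0.1,0,0],"rot":[0,0,0],"fingers":-1},{"travel":[-0.14,0,0],"rot":[0,0,0],"fingers":-1},{"travel":[-0.18,0,0],"rot":[0,0,0],"fingers":-1},{"travel":[-0.21,0,0],"rot":[0,0,0],"fingers":-1},{"travel":[-0.24,0,0],"rot":[0,0,0],"fingers":-1},{"travel":[-0.24,0,0],"rot":[0,0,0],"fingers":-1},{"travel":[-0.24,0,0],"rot":[0,0,0],"fingers":-1}]' | egrep "tcp|wrist"
$P '[{"travel":[-0.01,0,0],"rot":[0,0,0],"fingers":-1},{"travel":[-0.01,0,0],"rot":[0,0,0],"fingers":-1},{"travel":[-0.01,0,0],"rot":[0,0,0],"fingers":-1}]' | egrep "tcp|wrist"
$P '[{"travel":[-0.01,0,0],"rot":[0,0,0],"fingers":-1},{"travel":[-0.01,0,0],"rot":[0,0,0],"fingers":-1},{"travel":[-0.01,0,0],"rot":[0,0,0],"fingers":-1}]' | egrep "tcp|wrist"
```

```text
tcp_pos: [0.6413, 0.0866, 0.1327]
wrist_force: [-0.3, 0.0, 0.2]
tcp_pos: [0.6409, 0.0579, 0.1325]
wrist_force: [0.2, -1.4, 1.0]
tcp_pos: [0.641, 0.057, 0.1325]
wrist_force: [0.3, 0.1, -0.2]
tcp_pos: [0.6409, 0.0563, 0.1326]
wrist_force: [0.2, 3.2, -0.5]
```

```bash

P="python3 -m pendant"
$P '[{"travel":[-0.01,0,0],"rot":[0,0,0],"fingers":-1},{"travel":[-0.01,0,0],"rot":[0,0,0],"fingers":-1},{"travel":[-0.01,0,0],"rot":[0,0,0],"fingers":-1}]' | egrep "tcp|wrist"
$P '[{"travel":[0.06,0,0],"rot":[0,0,0],"fingers":-1},{"travel":[0.06,0,-0.3],"rot":[0,0,0],"fingers":-1},{"travel":[-0.1,-0.25,-0.3],"rot":[0,0,0],"fingers":-1},{"travel":[-0.28,-0.49,-0.3],"rot":[0,0,0],"fingers":-1},{"travel":[-0.28,-0.49,-0.3],"rot":[0,0,0],"fingers":-1},{"travel":[-0.28,-0.49,-0.3],"rot":[0,0,0],"fingers":-1},{"travel":[-0.28,-0.49,-0.15],"rot":[0,0,0],"fingers":-1},{"travel":[-0.28,-0.49,0],"rot":[0,0,0],"fingers":-1},{"travel":[-0.28,-0.49,0],"rot":[0,0,0],"fingers":-1},{"travel":[-0.28,-0.49,0],"rot":[0,0,0],"fingers":-1}]' | egrep "tcp|wrist"
$P '[{"travel":[0,0.04,0],"rot":[0,0,0],"fingers":-1},{"travel":[0,0.07,0],"rot":[0,0,0],"fingers":-1},{"travel":[0,0.1,0],"rot":[0,0,0],"fingers":-1},{"travel":[0,0.12,0],"rot":[0,0,0],"fingers":-1},{"travel":[0,0.12,0],"rot":[0,0,0],"fingers":-1},{"travel":[0,0.12,0],"rot":[0,0,0],"fingers":-1}]' | egrep "tcp|wrist"
$P '[{"travel":[0,0.01,0],"rot":[0,0,0],"fingers":-1},{"travel":[0,0.01,0],"rot":[0,0,0],"fingers":-1},{"travel":[0,0.01,0],"rot":[0,0,0],"fingers":-1}]' | egrep "tcp|wrist"
$P '[{"travel":[0,0.01,0],"rot":[0,0,0],"fingers":-1},{"travel":[0,0.01,0],"rot":[0,0,0],"fingers":-1},{"travel":[0,0.01,0],"rot":[0,0,0],"fingers":-1}]' | egrep "tcp|wrist"
python3 -c "from h import *; print(seat(env.get_state()['tcp_pos'])*1000)"
```

```text
tcp_pos: [0.6408, 0.0545, 0.1326]
wrist_force: [0.8, 3.9, -1.0]
tcp_pos: [0.5813, 0.0236, 0.1326]
wrist_force: [0.4, 0.6, -0.5]
tcp_pos: [0.5952, 0.0227, 0.1327]
wrist_force: [0.4, 0.2, 1.3]
tcp_pos: [0.5962, 0.0227, 0.1326]
wrist_force: [0.3, 0.0, 0.5]
tcp_pos: [0.5975, 0.0227, 0.1326]
wrist_force: [-1.7, 0.1, 0.4]
[[ -1.08878418 -50.31843197]]
```

```bash

P="python3 -m pendant"
$P '[{"travel":[0,0.01,0],"rot":[0,0,0],"fingers":-1},{"travel":[0,0.01,0],"rot":[0,0,0],"fingers":-1},{"travel":[0,0.01,0],"rot":[0,0,0],"fingers":-1}]' | egrep "tcp|wrist"
$P '[{"travel":[0,0.01,0],"rot":[0,0,0],"fingers":-1},{"travel":[0,0.01,0],"rot":[0,0,0],"fingers":-1},{"travel":[0,0.01,0],"rot":[0,0,0],"fingers":-1}]' | egrep "tcp|wrist"
python3 look.py l4
```

```text
tcp_pos: [0.5989, 0.0227, 0.1327]
wrist_force: [-0.1, -0.3, -1.1]
tcp_pos: [0.6001, 0.0226, 0.1327]
wrist_force: [-0.4, 0.2, -0.4]
tcp [[ -1.1 -47.7]] 0.1327 [-0.4  0.2 -0.4]
```

View pics/l4.png

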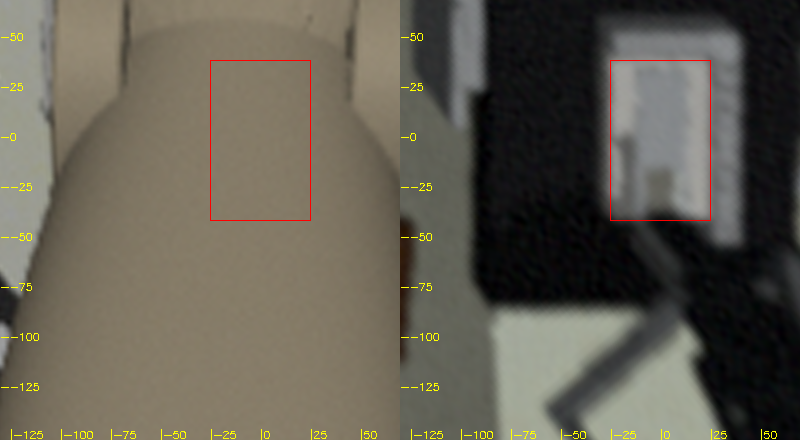

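Carrier is in the corner in x and nearly at the stop in y (ends at ≈38 / -42), with no contact force yet; pushing on.

```bash

P="python3 -m pendant"
$P '[{"travel":[0,0.01,0],"rot":[0,0,0],"fingers":-1},{"travel":[0,0.01,0],"rot":[0,0,0],"fingers":-1},{"travel":[0,0.01,0],"rot":[0,0,0],"fingers":-1}]' | egrep "tcp|wrist"
$P '[{"travel":[0,0.01,0],"rot":[0,0,0],"fingers":-1},{"travel":[0,0.01,0],"rot":[0,0,0],"fingers":-1},{"travel":[0,0.01,0],"rot":[0,0,0],"fingers":-1}]' | egrep "tcp|wrist"
```

```text
tcp_pos: [0.6011, 0.0226, 0.1327]
wrist_force: [-0.7, -0.2, 0.8]
tcp_pos: [0.6024, 0.0225, 0.1327]
wrist_force: [-1.0, 0.7, 0.0]
```

```bash

P="python3 -m pendant"
$P '[{"travel":[0,0.01,0],"rot":[0,0,0],"fingers":-1},{"travel":[0,0.01,0],"rot":[0,0,0],"fingers":-1},{"travel":[0,0.01,0],"rot":[0,0,0],"fingers":-1}]' | egrep "tcp|wrist"
python3 - <<'E'
from h import *
s=env.get_state();print(seat(s["tcp_pos"])*1000,s["wrist_force"])
E
```

```text
tcp_pos: [0.6027, 0.0225, 0.1326]
wrist_force: [-4.9, 0.3, 2.9]
[[ -1.12652673 -45.05269256]] [-4.92514256  0.29191786  2.89371487]
```

```bash

P="python3 -m pendant"
$P '[{"travel":[0,-0.07,0],"rot":[0,0,0],"fingers":-1},{"travel":[0,-0.07,-0.2],"rot":[0,0,0],"fingers":-1},{"travel":[0,-0.07,-0.42],"rot":[0,0,0],"fingers":-1},{"travel":[0.1,-0.35,-0.42],"rot":[0,0,0],"fingers":-1},{"travel":[0.25,-0.7,-0.42],"rot":[0,0,0],"fingers":-1},{"travel":[0.375,-1,-0.42],"rot":[0,0,0],"fingers":-1},{"travel":[0.375,-1,-0.42],"rot":[0,0,0],"fingers":-1},{"travel":[0.375,-1,-0.42],"rot":[0,0,0],"fingers":-1},{"travel":[0.375,-1,-0.42],"rot":[0,0,0],"fingers":-1}]' | egrep "tcp|wrist"
python3 look.py l5
python3 -c "from h import *; print(seat(env.get_state()['tcp_pos'])*1000)"
```

```text
tcp_pos: [0.4871, 0.0722, 0.1836]
wrist_force: [0.4, 0.5, 0.8]
tcp [[ -45.9 -162.7]] 0.1836 [0.4 0.5 0.8]
[[ -45.67589989 -162.79073657]]
```

View pics/l5.png

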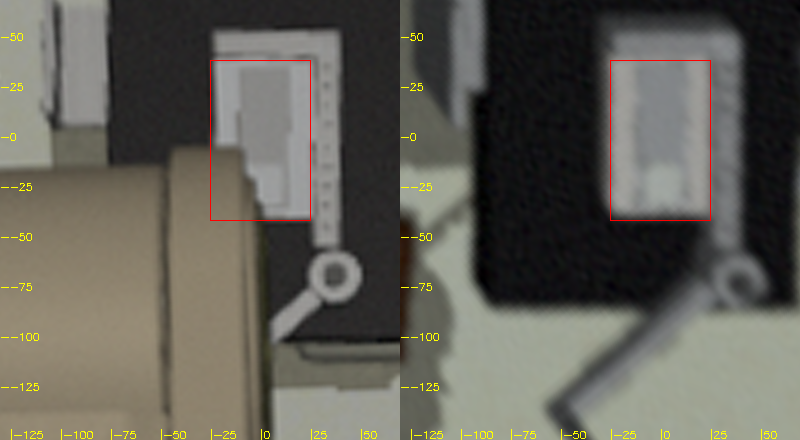

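The carrier is flush against the back bar and the end stop, and square in both views. The stage has crept about 2 mm. Clamp arm still open; now I sweep its post.

```bash

P="python3 -m pendant"
$P '[{"travel":[0,0,0.2],"rot":[0,0,0],"fingers":-1},{"travel":[0,0,0.338],"rot":[0,0,0],"fingers":-1},{"travel":[0,0,0.338],"rot":[0,0,0],"fingers":-1},{"travel":[0,0,0.338],"rot":[0,0,0],"fingers":-1}]' | egrep "tcp|wrist"
$P '[{"travel":[0,0.08,0],"rot":[0,0,0],"fingers":-1},{"travel":[0.06,0.16,0],"rot":[0,0,0],"fingers":-1},{"travel":[0.12,0.25,0],"rot":[0,0,0],"fingers":-1},{"travel":[0.16,0.35,0],"rot":[0,0,0],"fingers":-1},{"travel":[0.2,0.46,0],"rot":[0,0,0],"fingers":-1},{"travel":[0.22,0.57,0],"rot":[0,0,0],"fingers":-1},{"travel":[0.23,0.68,0],"rot":[0,0,0],"fingers":-1},{"travel":[0.22,0.77,0],"rot":[0,0,0],"fingers":-1},{"travel":[0.21,0.86,0],"rot":[0,0,0],"fingers":-1},{"travel":[0.21,0.86,0],"rot":[0,0,0],"fingers":-1}]' | egrep "tcp|wrist"
$P '[{"travel":[-0.01,0.05,0],"rot":[0,0,0],"fingers":-1},{"travel":[-0.02,0.08,0],"rot":[0,0,0],"fingers":-1},{"travel":[-0.02,0.08,0],"rot":[0,0,0],"fingers":-1},{"travel":[-0.02,0.08,0],"rot":[0,0,0],"fingers":-1}]' | egrep "tcp|wrist"
python3 look.py l6
python3 -c "from h import *; print(seat(env.get_state()['tcp_pos'])*1000)"
```

```text
tcp_pos: [0.486, 0.0721, 0.1424]
wrist_force: [-0.3, 0.2, 0.2]
tcp_pos: [0.5916, 0.0931, 0.1425]
wrist_force: [-0.3, -0.6, -0.4]
tcp_pos: [0.5991, 0.0904, 0.1426]
wrist_force: [-0.6, -0.5, -0.7]
tcp [[-68.8 -51.6]] 0.1426 [-0.6 -0.5 -0.7]
[[-68.83506194 -51.65906843]]
```

View pics/l6.png

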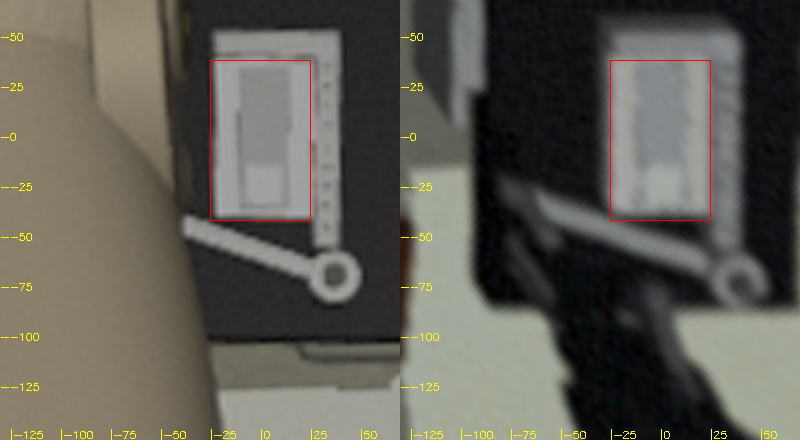

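Clamp arm angle is ≈0.33, carrier undisturbed. Push a few mm more, until contact force.

```bash

P="python3 -m pendant"
$P '[{"travel":[-0.01,0.03,0],"rot":[0,0,0],"fingers":-1},{"travel":[-0.01,0.03,0],"rot":[0,0,0],"fingers":-1},{"travel":[-0.01,0.03,0],"rot":[0,0,0],"fingers":-1}]' | egrep "tcp|wrist"
$P '[{"travel":[0,0.015,0],"rot":[0,0,0],"fingers":-1},{"travel":[0,0.015,0],"rot":[0,0,0],"fingers":-1},{"travel":[0,0.015,0],"rot":[0,0,0],"fingers":-1}]' | egrep "tcp|wrist"
$P '[{"travel":[0,0.01,0],"rot":[0,0,0],"fingers":-1},{"travel":[0,0.01,0],"rot":[0,0,0],"fingers":-1},{"travel":[0,0.01,0],"rot":[0,0,0],"fingers":-1}]' | egrep "tcp|wrist"
```

```text
tcp_pos: [0.6028, 0.0891, 0.1425]
wrist_force: [0.5, 0.5, -0.0]
tcp_pos: [0.6046, 0.0891, 0.1425]
wrist_force: [0.9, 1.1, 0.2]
tcp_pos: [0.6055, 0.0889, 0.1424]
wrist_force: [-0.3, -0.7, -0.7]
```

```bash

P="python3 -m pendant"
$P '[{"travel":[0,0.01,0],"rot":[0,0,0],"fingers":-1},{"travel":[0,0.01,0],"rot":[0,0,0],"fingers":-1},{"travel":[0,0.01,0],"rot":[0,0,0],"fingers":-1}]' | egrep "tcp|wrist"
$P '[{"travel":[0,0.01,0],"rot":[0,0,0],"fingers":-1},{"travel":[0,0.01,0],"rot":[0,0,0],"fingers":-1},{"travel":[0,0.01,0],"rot":[0,0,0],"fingers":-1}]' | egrep "tcp|wrist"
python3 - <<'E'
from h import *
c=cam("top"); im,d=env.read_camera("top"); np.savez("t7.npz",im=im,d=d)
v,u=np.nonzero((im.min(2)>85)); W=plane(c,np.c_[u,v],.12); S=seat(W)*1000
k=(S[:,0]>-45)&(S[:,0]<12)&(S[:,1]<-33)&(S[:,1]>-75)
# arm: take points per column, print min/max y
for x in range(-44,14,4):
    q=S[(abs(S[:,0]-x)<2)&(S[:,1]<-20)&(S[:,1]>-75)]; print(x,q[:,1].min().round(1) if len(q) else None)
E
```

```text
tcp_pos: [0.6062, 0.0888, 0.1423]
wrist_force: [-3.7, -2.2, 0.9]
tcp_pos: [0.6066, 0.0887, 0.1422]
wrist_force: [-7.5, -1.2, 2.8]
-44 None
-40 None
-36 -41.1
-32 -43.4
-28 -45.6
-24 -47.8
-20 -50.0
-16 -52.1
-12 -52.1
-8 -54.2
-4 -56.4
0 -58.5
4 -60.7
8 -60.6
12 -62.9
```

```bash

P="python3 -m pendant"
$P '[{"travel":[0,-0.08,0],"rot":[0,0,0],"fingers":-1},{"travel":[0,-0.08,-0.2],"rot":[0,0,0],"fingers":-1},{"travel":[0,-0.08,-0.36],"rot":[0,0,0],"fingers":-1},{"travel":[0.3,0.1,-0.36],"rot":[0,0,0],"fingers":-1},{"travel":[0.58,0.45,-0.36],"rot":[0,0,0],"fingers":-1},{"travel":[0.58,0.708,-0.36],"rot":[0,0,0],"fingers":-1},{"travel":[0.58,0.708,-0.36],"rot":[0,0,0],"fingers":-1},{"travel":[0.58,0.708,-0.1],"rot":[0,0,0],"fingers":-1},{"travel":[0.58,0.708,0.15],"rot":[0,0,0],"fingers":-1},{"travel":[0.58,0.708,0.15],"rot":[0,0,0],"fingers":-1}]' | egrep "tcp|wrist"
python3 look.py l7
python3 -c "from h import *; print(seat(env.get_state()['tcp_pos'])*1000)"
```

```text
tcp_pos: [0.6927, 0.1545, 0.1197]
wrist_force: [-0.5, -0.2, -0.2]
tcp [[-136.8   39.2]] 0.1197 [-0.5 -0.2 -0.2]
[[-137.18113033   41.80118015]]
```

View pics/l7.png

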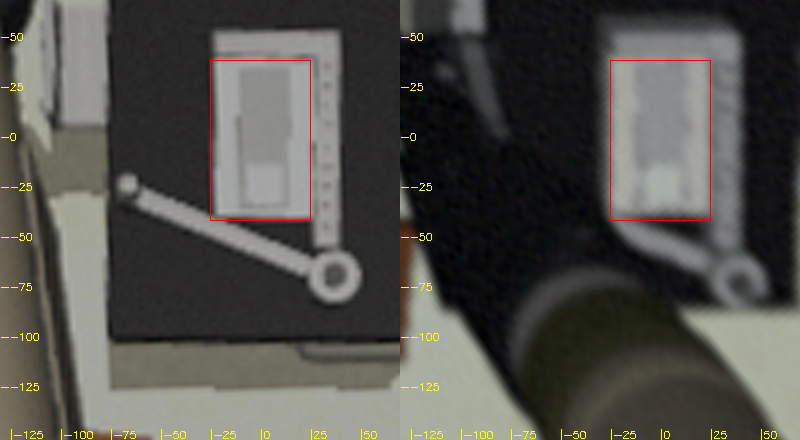

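The clamp arm now rests on the carrier's corner (post at (-67,-24)), the carrier is still flush, and the fingers are outside the push plate. Push the stage home.

```bash

P="python3 -m pendant"
$P '[{"travel":[-0.07,0,0],"rot":[0,0,0],"fingers":-1},{"travel":[-0.11,0,0],"rot":[0,0,0],"fingers":-1},{"travel":[-0.14,0,0],"rot":[0,0,0],"fingers":-1},{"travel":[-0.17,0,0],"rot":[0,0,0],"fingers":-1},{"travel":[-0.21,0,0],"rot":[0,0,0],"fingers":-1},{"travel":[-0.26,0,0],"rot":[0,0,0],"fingers":-1},{"travel":[-0.32,0,0],"rot":[0,0,0],"fingers":-1},{"travel":[-0.38,0,0],"rot":[0,0,0],"fingers":-1},{"travel":[-0.44,0,0],"rot":[0,0,0],"fingers":-1},{"travel":[-0.5,0,0],"rot":[0,0,0],"fingers":-1}]' | egrep "tcp|wrist"
$P '[{"travel":[-0.06,0,0],"rot":[0,0,0],"fingers":-1},{"travel":[-0.12,0,0],"rot":[0,0,0],"fingers":-1},{"travel":[-0.18,0,0],"rot":[0,0,0],"fingers":-1},{"travel":[-0.24,0,0],"rot":[0,0,0],"fingers":-1},{"travel":[-0.3,0,0],"rot":[0,0,0],"fingers":-1},{"travel":[-0.35,0,0],"rot":[0,0,0],"fingers":-1},{"travel":[-0.4,0,0],"rot":[0,0,0],"fingers":-1},{"travel":[-0.44,0,0],"rot":[0,0,0],"fingers":-1},{"travel":[-0.48,0,0],"rot":[0,0,0],"fingers":-1},{"travel":[-0.5,0,0],"rot":[0,0,0],"fingers":-1}]' | egrep "tcp|wrist"
python3 -c "from h import *; print(seat(env.get_state()['tcp_pos'])*1000)"
```

```text
tcp_pos: [0.6935, 0.0943, 0.1245]
wrist_force: [1.5, 4.6, 3.0]
tcp_pos: [0.6907, 0.0344, 0.1244]
wrist_force: [2.7, 3.4, 2.8]
[[-16.72120302  42.37237742]]
```

```bash

P="python3 -m pendant"
$P '[{"travel":[-0.03,0,0],"rot":[0,0,0],"fingers":-1},{"travel":[-0.06,0,0],"rot":[0,0,0],"fingers":-1},{"travel":[-0.08,0,0],"rot":[0,0,0],"fingers":-1},{"travel":[-0.08,0,0],"rot":[0,0,0],"fingers":-1}]' | egrep "tcp|wrist"
$P '[{"travel":[-0.02,0,0],"rot":[0,0,0],"fingers":-1},{"travel":[-0.02,0,0],"rot":[0,0,0],"fingers":-1},{"travel":[-0.02,0,0],"rot":[0,0,0],"fingers":-1}]' | egrep "tcp|wrist"
$P '[{"travel":[-0.02,0,0],"rot":[0,0,0],"fingers":-1},{"travel":[-0.02,0,0],"rot":[0,0,0],"fingers":-1},{"travel":[-0.02,0,0],"rot":[0,0,0],"fingers":-1}]' | egrep "tcp|wrist"
```

```text
tcp_pos: [0.6902, 0.0247, 0.1243]
wrist_force: [0.8, 2.3, 0.9]
tcp_pos: [0.6901, 0.0227, 0.1243]
wrist_force: [0.1, 2.9, 0.7]
tcp_pos: [0.69, 0.0204, 0.1243]
wrist_force: [0.4, 3.7, 0.7]
```

```bash

P="python3 -m pendant"
$P '[{"travel":[-0.015,0,0],"rot":[0,0,0],"fingers":-1},{"travel":[-0.015,0,0],"rot":[0,0,0],"fingers":-1},{"travel":[-0.015,0,0],"rot":[0,0,0],"fingers":-1}]' | egrep "tcp|wrist"
$P '[{"travel":[-0.015,0,0],"rot":[0,0,0],"fingers":-1},{"travel":[-0.015,0,0],"rot":[0,0,0],"fingers":-1},{"travel":[-0.015,0,0],"rot":[0,0,0],"fingers":-1}]' | egrep "tcp|wrist"
```

```text
tcp_pos: [0.69, 0.0197, 0.1243]
wrist_force: [0.3, 6.1, 0.6]
tcp_pos: [0.69, 0.0197, 0.1243]
wrist_force: [1.1, 10.8, 0.2]
```

Hard stop reached (10.8 N, no motion). Back off and check.

View pics/l8.png

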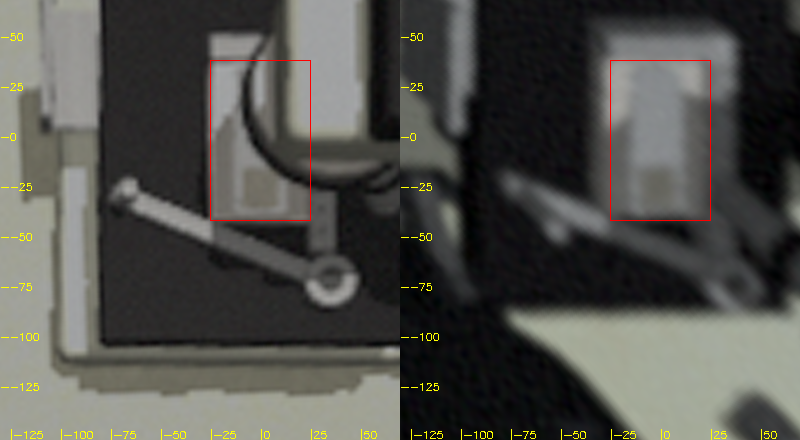

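The stage is home, with its -x edge about where the nominal pose puts it. The clamp is on the carrier's corner and the carrier is flush in its seat, with the robot clear. Handing in.

```bash
python3 -c "
from workcell import env
print(env.hand_in())"
```

```text
the job is handed in; nothing more can be done
None
```

The carrier is square in the corner of the holder with the clamp arm shut against it, the stage is at its hard stop under the objectives, and I handed the job in at about 24 s; the hand-in reported no verdict.

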